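Hook out the setter's tray and load the setting block

TASK

Take the hook tool from its rest, catch its bent tip in the brass pull ring of the tray, and drag the tray out with it until the whole tray is clear of the wooden riser. Then lay the hook back in both cradles of its rest, lift the setting block out of the tray and gently set it down upright and fully home in the blue nest. Leave the tray standing flat out on the bench, and do not disturb the burr stand, the bottle or the tin.

Things in the scene. Friction and masses are not known exactly. Their poses are not given: they have to be found in the camera images.
- hook_mid (a point): The hook tool, grasped here: centre of its dark wooden handle, a flat-sided bar 22 wide (local x), 100 long (local y), 26 high (local z). A round steel rod of 9 mm diameter runs on from the handle's -y end, level with its centre, to 130 mm from here and is bent straight down there by 50 mm. The tool weighs about 0.15 kg. In its rest it lies level, 62 mm above the bench, bent tip down.
- hook_tip (a point): The lowest point of the hook's bent-down tip, 9 mm thick: 130 mm along local -y and 50 mm below the handle's centre.
- rest: Plywood rest for the hook, fixed to the bench, 62 x 110 mm foot, 63 mm high. Origin: underside centre. Two open-topped cradles 38 mm either side of the origin along local y, each 12 mm long in y, 30 mm wide inside along x, with cheeks 14 mm high; the handle (along local y) lies on them with its underside 49 mm above the bench and its centre 62 mm above, over the origin. Between the cradles, 64 mm are free for fingers.
- riser: Low pale wooden riser fixed to the bench with leather tool rolls on top, 200 wide (local x), 170 deep (local y), 88 high, 148 mm with the rolls. Origin: centre of the footprint, on the bench. Its only open side faces local +y, mouth edge 85 mm from the origin; inside it is 170 wide and 76 high. The tray is pulled out along local +y; it is wholly clear when its origin is more than 160 mm from the riser's origin along that axis.
- tray: Open aluminium tray standing loose on the bench, 126 wide (local x), 150 long (local y), 30 high, wall and floor 4 mm, about 0.5 kg. Origin: underside centre. It starts nearly all inside the riser; only its ring sticks out at +y.
- tray_ring (a point): Centre of the tray's brass pull ring: a rigid flat ring lying level, 36 mm inside diameter, of 8 mm round bar, its centre 22 mm above the bench and 105 mm from the tray's origin along the tray's +y. Open right through from above; the bench is below.
- block_mid (a point): The setting block, loose in the tray: centre of the whole, 26.5 mm above its underside. Wooden foot 50 wide (local x), 90 long (local y), 25 high, with a brass bar centred on it 28 wide (x), 70 long (y), 28 high, by which it is grasped; 53 mm high in all, 0.25 to 0.5 kg. The same either way round.
- nest: Blue open-topped nest fixed to the bench, 70 wide (local x), 110 long (local y), 18 high, walls and floor 4 mm: the inside is 62 x 102 mm. Origin: underside centre. The block stands in it with its length along the nest's y; seated, its centre is 30.5 mm above the bench.
- burrs: Blue stepped round burr stand, 90 mm across, 56 high, loose bystander. Origin: underside centre.
- lotion: White bottle, 48 mm across, 100 high, loose bystander. Origin: underside centre.
- tin: Yellow tin, 68 mm across, 80 high, loose bystander. Origin: underside centre.

How it is judged:
By the outcome, as a careful person would: the job done as asked, in the order asked, and still so for the second after the job is handed in, with the robot touching nothing.
It also fails if it takes over 72 s, if anything falls off the work surface, if the arm or the gripper's body presses on something with over 40 N, if the wrist force passes 120 N, or if a joint passes its speed limit or range.

ROBOT

A 7-joint arm with a two-finger parallel gripper is mounted at the origin on the work surface. World frame = base frame: x ahead of the robot, y to its left, z up, the work surface at z = 0. Lengths are in m, angles in rad, forces in N, time in s.
With the tool pointing down it reaches from about 0.425 to 0.925 m from the base axis. Payload 6.8 kg.
Tool frame: the origin (TCP) lies at the very end of the fingers, on their centre line; the grasp point (between the pads) lies 19 mm behind it; z points along the fingers, y is the line along which they close (so a half turn about z gives the same grasp; the last joint's range is limited). The gripper opens to 85 mm and grips with 20 to 120 N. Pads are 22 mm wide; open, the fingers measure 114 mm over their backs; the gripper's body (76 mm by 85 mm) begins 54 mm behind the grasp point. The pads swing forward as they close: fully open they stand 13 mm farther back than shut.
Start: joints at [-1.336, 0.477, 0.022, 1.555, -0.011, 1.109, -0.083], TCP at [0.227, 0.636, 0.193] pointing down, gripper open.
Joint ranges: [-2.96, 2.96], [-0.34, 2.1], [-1.41, 1.46], [0.24, 2.44], [-1.37, 4.51], [0.17, 1.92], [-2.96, 2.96]. Speed limits (rad/s): [2.39, 2.39, 3.14, 3.14, 3.14, 3.14, 3.14].

INTERFACE

Orientations are given as a rotation vector (axis times angle).
In Python, from bench import r gives the robot as it stands.
- The arm moves only by the tool play_rows, never from a script. Its argument "targets" is text: rows parted by semicolons, each of 5 numbers parted by spaces: the closure, from -1 (fully open) to 1 (shut), then the shift along the tool's x, y, z in m, then the turn about the tool's z in rad. In form: gripper dx dy dz spin; .... A call has 1 to 8 rows; each row is the pose to reach, as a shift and turn from the pose commanded when the call began, along the tool's axes at that moment; what a row does not reach only later rows make up. A row lasts 1/12 s, in which the tool goes at most 41.7 mm and 7.16 degrees, less where a joint would pass 70% of its speed; a pose out of reach is approached as far as the arm can. A call with a gripper value outside its range is refused whole. The fingers move at their own pace and stop on an object; "squeeze" is the grip in N (left out, the last holds). Time passes only in rows, so rows that repeat a pose let the fingers close. It gives the time, the measured TCP pose, the force, the opening and the grip force at its end, in the units of the state.
- r.get_obs(): the state, without advancing time (a new reading comes with each control period).
- r.grab_frame(name): name is "scene" or "top" or "wrist"; returns the picture (420x560x3 uint8, red, green, blue); there is no depth.
- r.camera_info(name): a dict with "fov_y" (degrees; the focal length in pixels is half the picture's height over the tangent of half this angle, whatever the lens; pixels are square), "cx", "cy" (the principal point, pixels), "position" and "rotation" of the camera in the world. Camera axes: x right, y down, z forward; pixel columns grow to the right and rows downward; lengths in m; the calibration is good to about 2 mm. A picture is of the moment at which its call begins: read the wrist's pose just before it. camera_info takes no time and is no camera call; for the wrist camera it gives the pose at the moment of the call.
- r.hand_in(): hands the job in; it is judged then, once.
The state is a dict: "clock": time; "joints": joint angles; "qvel": joint speeds; "tau": joint torques, N m; "tcp_pos": TCP position; "orientation": TCP orientation; "contact_force": force on the tool from outside, world axes, zero at the start; "moment": the same for the moment, N m; "grip_width": finger opening in m; "gripper_force": force on a finger pad.
Only numpy, scipy, OpenCV 4.12 (cv2) and the standard library are available. Lean on these libraries where they do the work, as an engineer would, in place of code of your own. Each camera call takes 0.05 s, during which the arm holds its last target. There are 200 camera calls.

## Working session

There is one attempt and no reset: what is moved stays moved. The work goes in short steps, Python scripts to look and compute and a tool call to move; the robot and the scene stay as the last step left them, time stands still between calls to the robot, and variables do not carry over. Pictures are saved under pics/ and viewed, at most 10 in all, crops included, and the job is handed in when it is done.

Besides the shell and the picture viewer there is one more tool, called after "Emit:" by a JSON object that holds its "op" and its "data". play_rows: Moves the arm, as the interface text tells. Its arguments: {"type":"object","properties":{"targets":{"type":"string"},"squeeze":{"type":"number"}},"required":["targets"]}

```bash
mkdir -p pics; python3 - <<'E'
from bench import r
import cv2,numpy as np
o=r.get_obs();print({k:np.round(v,3) for k,v in o.items()})
for n in("top","scene"):
    i=r.camera_info(n);print(n,i)
    f=r.grab_frame(n);cv2.imwrite(f"pics/{n}0.png",cv2.cvtColor(f,cv2.COLOR_RGB2BGR))
E
```

```text
{'clock': np.float64(0.0), 'joints': array([-1.336,  0.478,  0.022,  1.556, -0.012,  1.109, -0.083]), 'qvel': array([-0.001,  0.   ,  0.001,  0.001,  0.001,  0.001, -0.001]), 'tau': array([ 0.0000e+00, -5.9646e+01,  1.6080e+00, -2.8120e+01,  1.3000e-02,
        9.0000e-03,  0.0000e+00]), 'tcp_pos': array([0.227, 0.635, 0.192]), 'orientation': array([-5.360e-01, -3.095e+00,  3.000e-03]), 'contact_force': array([-0.73 , -0.139, -0.214]), 'moment': array([ 0.012, -0.004, -0.013]), 'gripper_force': np.float64(0.0), 'grip_width': np.float64(0.085)}
top {'fov_y': 54.21311794494191, 'cx': 276.98649539500883, 'cy': 210.7663140202511, 'position': array([ 0.52801698, -0.07105604,  0.91360822]), 'rotation': array([-2.2013017 ,  2.16559255, -0.08034644])}
scene {'fov_y': 57.547689629409845, 'cx': 282.55680245284947, 'cy': 209.03187927785993, 'position': array([0.92196539, 0.33162227, 0.77873337]), 'rotation': array([-1.02616568, -2.59916784,  0.85313832])}
```

View pics/top0.png

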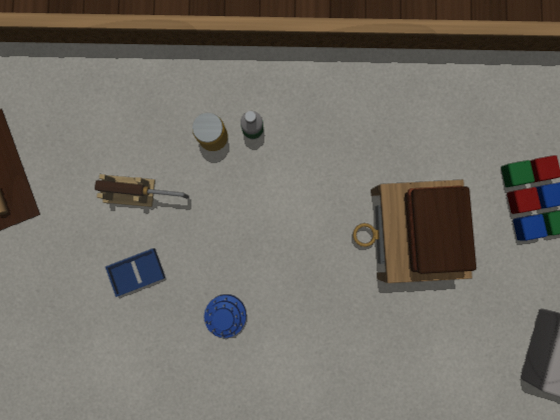

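View pics/scene0.png

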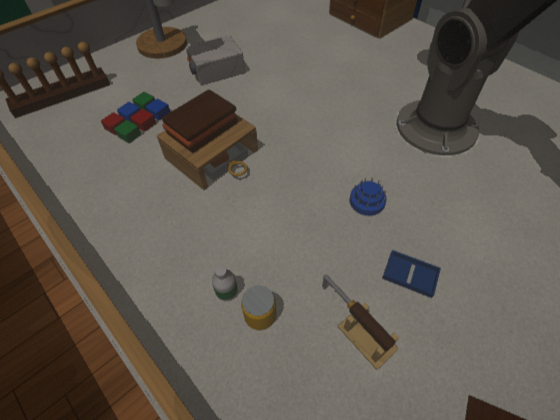

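The top view shows the rest and hook at about (125,190) with the tip at (186,197), the nest at (136,272), the burrs at (225,316), the tin at (211,132), the bottle at (252,125), the ring at (365,236) and the riser at (425,232). I'll enlarge it to get finer pixel positions.

```bash
cat > h.py <<'E'
import numpy as np,cv2
from bench import r
from scipy.spatial.transform import Rotation as R
def P(info,uv,z):
    f=210/np.tan(np.radians(info['fov_y'])/2)
    d=R.from_rotvec(info['rotation']).apply([(uv[0]-info['cx'])/f,(uv[1]-info['cy'])/f,1])
    p=np.array(info['position']);return p+d*(z-p[2])/d[2]
def pix(info,X):
    f=210/np.tan(np.radians(info['fov_y'])/2)
    c=R.from_rotvec(info['rotation']).inv().apply(np.array(X)-info['position'])
    return np.array([info['cx']+f*c[...,0]/c[...,2],info['cy']+f*c[...,1]/c[...,2]]).T
def grab(n,fn):
    i=r.camera_info(n);f=cv2.cvtColor(r.grab_frame(n),cv2.COLOR_RGB2BGR);cv2.imwrite(fn,f);return i,f
E
python3 - <<'E'
import cv2,numpy as np
a=cv2.imread('pics/top0.png')
def crop(x,y,w,h,s):
    c=cv2.resize(a[y:y+h,x:x+w],None,fx=s,fy=s,interpolation=cv2.INTER_CUBIC)
    for u in range((x+9)//10*10,x+w,10): cv2.line(c,((u-x)*s,0),((u-x)*s,4 if u%50 else 12),(0,255,255),1)
    for v in range((y+9)//10*10,y+h,10): cv2.line(c,(0,(v-y)*s),(4 if v%50 else 12,(v-y)*s),(0,255,255),1)
    return np.clip(c*1.6,0,255).astype('uint8')
L=crop(90,165,120,140,4);Rr=crop(345,170,140,120,4)
cv2.imwrite('pics/L.png',L);cv2.imwrite('pics/R.png',Rr)
E
```

```text
(no output)
```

View pics/L.png

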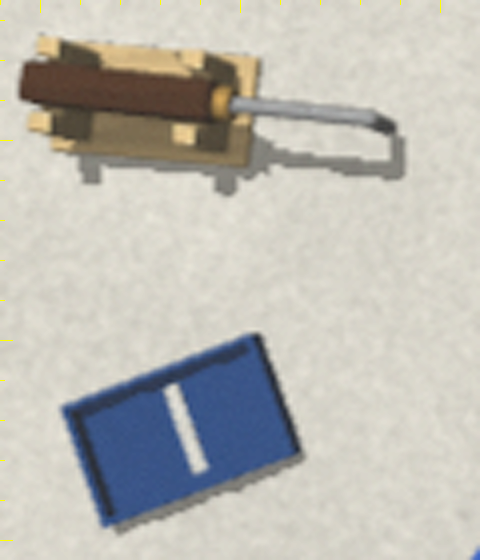

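View pics/R.png

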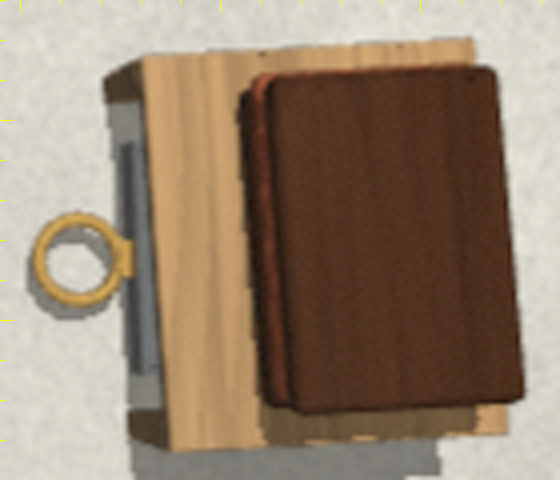

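```bash
python3 - <<'E'
from h import *
i=r.camera_info('top')
def q(ox,oy,x,y,z): return P(i,(ox+(x+.5)/4-.5,oy+(y+.5)/4-.5),z)
L=lambda x,y,z:q(90,165,x,y,z); T=lambda x,y,z:q(345,170,x,y,z)
n=np.round
a,b=L(24,79,.075),L(213,101,.075)
print('handle',n(a,4),n(b,4),np.linalg.norm(a-b),'mid',(a+b)/2,'dir',np.degrees(np.arctan2(*(b-a)[1::-1])))
print('w',np.linalg.norm(L(27,60,.075)-L(20,97,.075)))
k=L(380,117,.062);t=L(388,130,.014);print('bend',k,'tip',t, 'len',np.linalg.norm(k-(a+b)/2))
N=[L(*c,.018) for c in((62,408),(258,335),(302,455),(105,525))]
print('nest',np.mean(N,0),[np.linalg.norm(N[j]-N[j-1]) for j in range(4)],[np.degrees(np.arctan2(*(N[1]-N[0])[1::-1])),np.degrees(np.arctan2(*(N[2]-N[3])[1::-1]))])
C=[T(*c,.088) for c in((142,57),(473,38),(508,435),(172,450))]
print('riser',np.mean(C,0),[np.linalg.norm(C[j]-C[j-1]) for j in range(4)],'front mid',(C[0]+C[3])/2)
for A,B in((1,0),(2,3),(0,3),(1,2)):print(np.degrees(np.arctan2(*(C[B]-C[A])[1::-1])))
rc=T(78,259,.022);print('ring',rc,'diam',np.linalg.norm(T(34,259,.022)-T(122,259,.022)),np.linalg.norm(T(78,212,.022)-T(78,307,.022)))
for nm,u,z in(('burr',(223.5,318),.056),('tin',(209,126),.08),('lot',(250.5,118),.1),('burr0',(226,316),.02)):print(nm,P(i,u,z))
E
```

```text
handle [0.6385 0.3041 0.075 ] [0.6287 0.2064 0.075 ] 0.09823582300158457 mid [0.63363333 0.2552447  0.075     ] dir -95.72623340079072
w 0.019422855378659513
bend [0.62331956 0.12318618 0.062     ] tip [0.62156125 0.12948936 0.014     ] len 0.13309705515134487
nest [0.45588459 0.23481345 0.018     ] [np.float64(0.06744438023954569), np.float64(0.11242867369809577), np.float64(0.06935961977120196), np.float64(0.11183796487576322)] [np.float64(-68.55561768568779), np.float64(-69.5428943261622)]
riser [ 0.5544225  -0.36956347  0.088     ] [np.float64(0.1975647038074591), np.float64(0.1684274387441092), np.float64(0.19985354169944086), np.float64(0.16779540295668371)] front mid [ 0.54877145 -0.28569989  0.088     ]
94.24478604799752
93.46370378149432
-175.79067078720004
-175.97593281122428
ring [ 0.5458091  -0.26006388  0.022     ] diam 0.047743583980392815 0.0514653330691194
burr [0.36868834 0.03616572 0.056     ]
tin [0.76332846 0.0733143  0.08      ]
lot [ 0.77553022 -0.01359602  0.1       ]
burr0 [0.36630308 0.03541866 0.02      ]
```

Measured sizes agree with the specification: handle 98 mm, nest 112x68, riser 200x168, ring 51 mm outside.

```bash
cat >> h.py <<'E'
def go(x,y,z,ang,px=True):
    o=r.get_obs();Rm=R.from_rotvec(o['orientation']).as_matrix()
    d=Rm.T@(np.array([x,y,z])-o['tcp_pos'])
    cur=np.degrees(np.arctan2(Rm[1,1],Rm[0,1]));s=-((ang-cur+90)%180-90)
    print('shift',np.round(d,4),'spin',round(np.radians(s),4),'| closing dir',round(cur,2),'tilt',np.round(Rm[:,2],4),'pos',np.round(o['tcp_pos'],4),'F',np.round(o['contact_force'],1),'t',round(float(o['clock']),2),'w',o['grip_width'])
E
python3 -c "
from h import *
go(.634,.255,.18,-5.7)"
```

```text
shift [-0.5114 -0.2212  0.0129] spin 1.3275 | closing dir 70.36 tilt [-5.0e-04 -1.6e-03 -1.0e+00] pos [0.2267 0.6352 0.1925] F [-0.2 -0.   0.6] t 0.1 w 0.08567418569321127
```

Emit:
{"op": "play_rows", "data": {"targets": "-1 -0.032 -0.014 0 0.085; -1 -0.064 -0.028 0 0.17; -1 -0.096 -0.042 0 0.255; -1 -0.128 -0.056 0 0.34; -1 -0.16 -0.07 0 0.425; -1 -0.192 -0.084 0 0.51; -1 -0.224 -0.098 0 0.595; -1 -0.256 -0.112 0 0.68"}}

```text
clock: 0.77
tcp_pos: [0.4311, 0.4427, 0.1931]
orientation: [-1.543, -2.736, 0.001]
contact_force: [0.6, -0.3, -0.1]
grip_width: 0.0855
gripper_force: 0.0
```

```bash
python3 -c "
from h import *
go(.634,.255,.18,-5.7)"
```

```text
shift [-0.2656  0.0765  0.0131] spin 0.6434 | closing dir 31.17 tilt [-4.e-04 -4.e-04 -1.e+00] pos [0.4311 0.4427 0.1931] F [ 0.6 -0.3 -0.1] t 0.77 w 0.08553114089425984
```

Emit:
{"op": "play_rows", "data": {"targets": "-1 -0.038 0.011 0.002 0.092; -1 -0.076 0.022 0.004 0.184; -1 -0.114 0.033 0.006 0.276; -1 -0.152 0.044 0.008 0.368; -1 -0.19 0.055 0.01 0.46; -1 -0.228 0.066 0.012 0.552; -1 -0.2655 0.0765 0.013 0.643; -1 -0.2655 0.0765 0.013 0.643"}}

```text
clock: 1.43
tcp_pos: [0.6394, 0.2474, 0.18]
orientation: [2.336, 2.091, -0.003]
contact_force: [0.4, -1.8, -0.4]
grip_width: 0.0855
gripper_force: 0.0
```

```bash
python3 -c "
from h import *
go(.634,.255,.18,-5.7)
i,f=grab('wrist','pics/w1.png');print(i)
X=np.array([[.6385,.3041,.075],[.6287,.2064,.075],[.6233,.124,.0665]]);print(pix(i,X))
print(pix(i,np.array([o for o in [[.634,.255,.075]]])))
"
```

```text
shift [ 0.0069 -0.0062 -0.    ] spin -0.0109 | closing dir -6.33 tilt [ 0.0032 -0.006  -1.    ] pos [0.6394 0.2474 0.18  ] F [ 0.4 -1.8 -0.4] t 1.43 w 0.08546884945122397
{'fov_y': 64.9775038688047, 'cx': 279.1767757567921, 'cy': 210.45814721753686, 'position': array([0.64734349, 0.31806168, 0.35815387]), 'rotation': array([ 2.85107991, -0.1569457 , -0.01720117])}
[[269.22642227 131.85348254]
 [271.14647977 241.36902212]
 [275.44578508 314.00201724]]
[[270.71791728 189.46060887]]
```

View pics/w1.png

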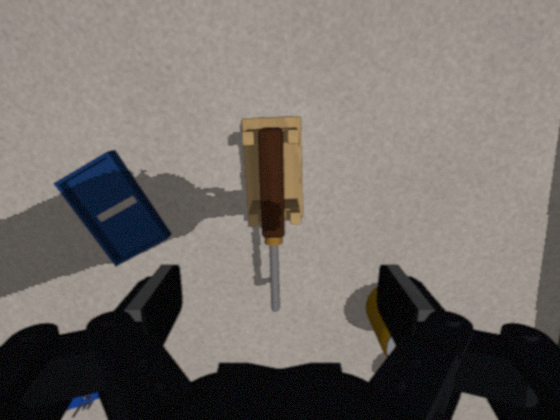

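The wrist picture shows the handle's top face from (271,128) to (273,237), near the predicted position. The arm was still settling, so I'll measure again with it at rest.

```bash
cat >> h.py <<'E'
def handle(fn,z=.075,lo=(0,30,0),hi=(12,255,110)):
    i,f=grab('wrist',fn);h=cv2.cvtColor(f,cv2.COLOR_BGR2HSV)
    m=((h[...,0]<14)&(h[...,1]>120)&(h[...,2]<90)&(h[...,2]>20)).astype('uint8')
    m=cv2.morphologyEx(m,cv2.MORPH_OPEN,np.ones((5,5)))
    n,l,s,c=cv2.connectedComponentsWithStats(m)
    for k in range(1,n):
        if s[k,4]>500:
            b=cv2.minAreaRect(np.argwhere(l==k)[:,::-1].astype(np.float32));q=cv2.boxPoints(b)
            W=np.array([P(i,x,z) for x in q]);print('blob',s[k],np.round(b[0],1),'mid',np.round(W.mean(0),4),'sides',np.round([np.linalg.norm(W[j]-W[j-1]) for j in range(4)],4),'ang',[round(np.degrees(np.arctan2(*(W[j]-W[j-1])[1::-1])),1) for j in range(4)])
E
python3 -c "
from h import *
handle('pics/w2.png');go(.634,.255,.18,-5.7);handle('pics/w2.png');go(.634,.255,.18,-5.7)
"
```

```text
blob [263 133  24  29 530] [274.5 147. ] mid [0.6384 0.2952 0.075 ] sides [0.0234 0.0192 0.0234 0.0197] ang [np.float64(83.3), np.float64(-5.9), np.float64(-95.6), np.float64(174.1)]
blob [264 163  23  55 666] [275.  190.2] mid [0.6348 0.2576 0.075 ] sides [0.0488 0.0184 0.0487 0.0193] ang [np.float64(84.8), np.float64(-4.4), np.float64(-94.1), np.float64(175.6)]
shift [-0.     -0.0008 -0.0003] spin 0.0008 | closing dir -5.65 tilt [-6.0e-04 -1.5e-03 -1.0e+00] pos [0.6348 0.2549 0.1797] F [ 0.1  0.5 -0. ] t 1.53 w 0.08529458109297411
blob [ 267  137   22   75 1204] [277.5 174. ] mid [0.6362 0.275  0.075 ] sides [0.0647 0.0176 0.0647 0.0188] ang [np.float64(83.8), np.float64(-5.6), np.float64(-95.2), np.float64(174.4)]
shift [-0.0023  0.0006 -0.0003] spin 0.0044 | closing dir -5.45 tilt [-1.2e-03 -2.0e-04 -1.0e+00] pos [0.6336 0.2573 0.1797] F [-0.6 -0.1  0.7] t 1.58 w 0.08544575968705809
```

```bash
sed -i "s/m=((h.*/m=((h[...,0]<18)\&(h[...,1]>95)\&(h[...,2]<95)\&(h[...,2]>8)).astype('uint8')/" h.py
python3 -c "
from h import *
for k in range(3): handle('pics/w3.png')
go(.634,.255,.18,-5.7)
f=cv2.imread('pics/w3.png');h=cv2.cvtColor(f,cv2.COLOR_BGR2HSV);print(h[135:245:15,274].tolist())
"
```

```text
blob [ 267  139   27  109 2515] [280. 193.] mid [0.6352 0.2593 0.075 ] sides [0.0977 0.0219 0.0977 0.024 ] ang [np.float64(84.0), np.float64(-5.4), np.float64(-94.7), np.float64(174.6)]
blob [ 268  140   27  109 2487] [281. 194.] mid [0.6353 0.2598 0.075 ] sides [0.024  0.0979 0.0219 0.0979] ang [np.float64(174.8), np.float64(84.2), np.float64(-5.3), np.float64(-94.6)]
blob [ 268  141   28  109 2528] [280.6 194.9] mid [0.6346 0.2596 0.075 ] sides [0.0246 0.0983 0.0224 0.0983] ang [np.float64(173.2), np.float64(82.8), np.float64(-6.7), np.float64(-96.0)]
shift [-0.0044  0.0018  0.0001] spin 0.0078 | closing dir -5.25 tilt [-1.1e-03  9.0e-04 -1.0e+00] pos [0.6326 0.2595 0.1801] F [0.1 0.1 0.9] t 1.73 w 0.08535522620035596
[[18, 114, 161], [11, 188, 53], [10, 172, 55], [8, 139, 57], [10, 173, 53], [7, 221, 30], [8, 206, 31], [9, 165, 54]]
```

```bash
python3 -c "
from h import *
go(.635,.258,.042,-5.2)
"
```

```text
shift [-0.0014  0.0026  0.1381] spin -0.0009 | closing dir -5.25 tilt [-1.1e-03  9.0e-04 -1.0e+00] pos [0.6326 0.2595 0.1801] F [0.1 0.1 0.9] t 1.73 w 0.08535522620035596
```

Emit:
{"op": "play_rows", "data": {"targets": "-1 -0.001 0.0025 0.025 0; -1 -0.001 0.0025 0.05 0; -1 -0.001 0.0025 0.075 0; -1 -0.001 0.0025 0.1 0; -1 -0.001 0.0025 0.118 0; -1 -0.001 0.0025 0.13 0; -1 -0.001 0.0025 0.138 0; -1 -0.001 0.0025 0.138 0"}}

```text
clock: 2.4
tcp_pos: [0.635, 0.2568, 0.041]
orientation: [-2.322, -2.114, 0.003]
contact_force: [-0.4, -0.3, -0.6]
grip_width: 0.0851
gripper_force: 0.0
```

Emit:
{"op": "play_rows", "data": {"targets": "1 0 0 0 0; 1 0 0 0 0; 1 0 0 0 0; 1 0 0 0 0; 1 0 0 0 0; 1 0 0 0 0; 1 0 0 0 0; 1 0 0 0 0", "squeeze": 70}}

```text
clock: 3.07
tcp_pos: [0.6364, 0.2562, 0.0425]
orientation: [2.324, 2.113, 0.0]
contact_force: [-0.4, 0.6, 0.0]
grip_width: -0.0003
gripper_force: 0.0
```

```bash
python3 -c "
from h import *
go(.634,.258,.12,-5.2)
"
```

```text
shift [ 0.0016 -0.0025 -0.0775] spin -0.0043 | closing dir -5.45 tilt [ 1.e-04  1.e-04 -1.e+00] pos [0.6364 0.2562 0.0425] F [-0.4  0.6  0. ] t 3.07 w -0.0002967568262382858
```

The fingers closed on nothing, so I'll look before going on.

```bash
python3 -c "
from h import *
i,f=grab('wrist','pics/w4.png');print(i['position'])
j,g=grab('scene','pics/s4.png')
c=cv2.resize(g[240:380,280:440],None,fx=3,fy=3)
cv2.imwrite('pics/c4.png',np.hstack([cv2.resize(f,(560,420))[:, 140:420],c]))
print(r.get_obs()['grip_width'])
"
```

```text
[0.64383932 0.32587141 0.22096753]
-6.11043280733028e-05
```

View pics/c4.png

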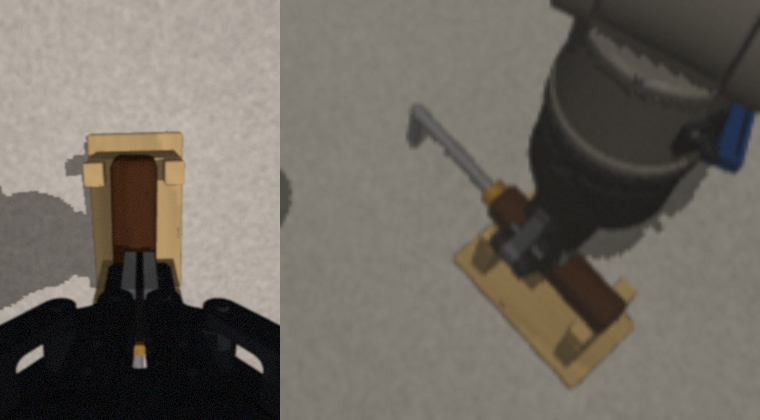

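```bash
python3 -c "
from h import *
i=r.camera_info('wrist');o=r.get_obs();t=o['tcp_pos']
for dz in (0,.019,.03,.05):print(dz,pix(i,t+[0,0,dz]))
u=np.array([.09,.996,0])
for z in(.075,.062):
  for s in (-.13,-.05,0,.05):print(z,s,pix(i,np.array([.635,.258,z])+s*u))
f=cv2.imread('pics/w4.png');j=r.camera_info('scene')
print('scene tcp',pix(j,t),'top',pix(j,t+[0,0,.05]),'handle',pix(j,np.array([.635,.258,.075])),pix(j,np.array([.635,.258,.075])+.05*u),pix(j,np.array([.635,.258,.075])-.05*u))
cv2.imwrite('pics/c5.png',np.clip(cv2.resize(f[230:390,200:360],None,fx=3.7,fy=3.7)*2.5,0,255).astype('uint8'))
"
```

```text
0 [277.64037408 241.28590396]
0.019 [277.47164589 254.60329144]
0.03 [277.35658781 263.68460236]
0.05 [277.1037736  283.63873558]
0.075 -0.13 [276.00918067 464.30520626]
0.075 -0.05 [275.0043232  350.28304264]
0.075 0 [274.23408215 262.8830356 ]
0.075 0.05 [273.31688588 158.80787396]
0.062 -0.13 [276.20330459 443.3120249 ]
0.062 -0.05 [275.2893318  334.45974243]
0.062 0 [274.59817032 252.14382887]
0.062 0.05 [273.78558303 155.3663501 ]
scene tcp [367.28626534 328.7228019 ] top [371.93464981 319.51969751] handle [371.46045032 323.04722186] [391.44318925 344.51790846] [352.75245855 302.94620219]
```

View pics/c5.png

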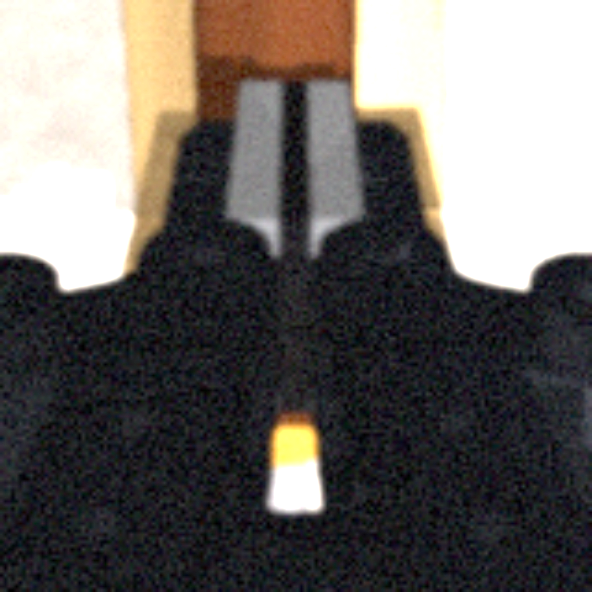

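The picture shows shut fingers over the handle, their visible end at row 252, where the TCP should project to row 241. I'll raise the arm with the fingers shut and check where their ends appear when nothing hides them.

Emit:
{"op": "play_rows", "data": {"targets": "1 0 0 -0.015 0; 1 0 0 -0.035 0; 1 0 0 -0.06 0; 1 0 0 -0.085 0; 1 0 0 -0.1 0; 1 0 0 -0.1 0; 1 0 0 -0.1 0"}}

```text
clock: 3.75
tcp_pos: [0.6372, 0.2565, 0.1443]
orientation: [2.324, 2.113, 0.004]
contact_force: [0.3, 0.1, -0.2]
grip_width: -0.0001
gripper_force: 0.0
```

```bash
python3 -c "
from h import *
a=cv2.imread('pics/w4.png');handle('pics/w5.png');b=cv2.imread('pics/w5.png');go(.634,.258,.12,-5.2)
for c in(267,272,290): print(c,[(k,a[k,c].tolist(),b[k,c].tolist()) for k in range(215,300,7)])
"
```

```text
blob [ 260  141   30  112 3008] [274.5 196.5] mid [0.6353 0.2645 0.075 ] sides [0.0883 0.0214 0.0883 0.0235] ang [np.float64(83.7), np.float64(-5.4), np.float64(-94.9), np.float64(174.6)]
shift [ 0.0015 -0.0023  0.0228] spin -0.0042 | closing dir -5.44 tilt [ 1.e-04  4.e-04 -1.e+00] pos [0.6362 0.2563 0.1428] F [ 0.1 -0.1 -0.3] t 3.8 w -3.0995533054927954e-05
267 [(215, [27, 42, 68], [2, 13, 32]), (222, [21, 39, 67], [14, 26, 39]), (229, [18, 37, 61], [9, 19, 35]), (236, [16, 35, 60], [9, 21, 36]), (243, [20, 32, 58], [22, 32, 50]), (250, [18, 22, 37], [25, 34, 62]), (257, [60, 59, 59], [54, 54, 54]), (264, [57, 57, 56], [54, 50, 52]), (271, [58, 57, 55], [55, 54, 55]), (278, [55, 54, 55], [58, 57, 58]), (285, [55, 59, 56], [52, 52, 52]), (292, [12, 11, 11], [16, 17, 19]), (299, [23, 13, 12], [11, 15, 7])]
272 [(215, [29, 46, 73], [25, 38, 64]), (222, [26, 44, 72], [6, 24, 54]), (229, [26, 37, 67], [21, 35, 60]), (236, [22, 37, 64], [20, 37, 64]), (243, [21, 36, 64], [22, 39, 65]), (250, [19, 22, 40], [27, 40, 63]), (257, [59, 62, 59], [55, 57, 58]), (264, [57, 56, 57], [60, 58, 57]), (271, [58, 58, 56], [58, 58, 58]), (278, [56, 54, 57], [55, 54, 54]), (285, [56, 55, 56], [54, 55, 54]), (292, [75, 75, 74], [76, 74, 74]), (299, [11, 2, 8], [22, 18, 16])]
290 [(215, [20, 36, 66], [96, 138, 169]), (222, [18, 34, 65], [41, 58, 73]), (229, [20, 39, 67], [48, 67, 82]), (236, [22, 36, 66], [57, 79, 99]), (243, [20, 34, 65], [116, 129, 141]), (250, [16, 26, 41], [152, 160, 168]), (257, [57, 56, 57], [60, 60, 60]), (264, [58, 58, 61], [59, 58, 61]), (271, [58, 59, 59], [59, 59, 59]), (278, [55, 54, 55], [54, 52, 53]), (285, [57, 56, 55], [58, 53, 57]), (292, [30, 31, 29], [28, 22, 27]), (299, [16, 18, 14], [23, 20, 19])]
```

```bash
python3 -c "
from h import *
i=r.camera_info('wrist');t=r.get_obs()['tcp_pos']
u=np.array([.095,.9955,0]);v=np.array([.9955,-.095,0])
for hw in(.008,.011):
  for d in (0,.02,.03,.035,.04,.045):print(hw,d,pix(i,t+u*hw+[0,0,d]).round(1))
print(i['position']-t)
# rows of finger profile below, col 260..300 at row 262
b=cv2.imread('pics/w5.png');print([int(x) for x in b[262,255:305,1]]);print([int(x) for x in b[245:260,271,0]])
"
```

```text
0.008 0 [277.6 228.2]
0.008 0.02 [277.4 241. ]
0.008 0.03 [277.3 248.5]
0.008 0.035 [277.3 252.7]
0.008 0.04 [277.2 257. ]
0.008 0.045 [277.1 261.7]
0.011 0 [277.6 223.2]
0.011 0.02 [277.4 235.5]
0.011 0.03 [277.3 242.8]
0.011 0.035 [277.3 246.7]
0.011 0.04 [277.2 250.9]
0.011 0.045 [277.1 255.4]
[0.00746639 0.06959707 0.17854218]
[61, 69, 62, 63, 61, 68, 83, 96, 93, 71, 57, 51, 56, 53, 54, 57, 55, 55, 54, 55, 45, 35, 17, 7, 16, 5, 8, 29, 42, 59, 62, 59, 55, 57, 60, 62, 62, 60, 60, 72, 92, 106, 113, 112, 114, 111, 109, 111, 111, 118]
[24, 19, 20, 22, 22, 17, 32, 51, 56, 61, 60, 61, 56, 56, 53]
```

The fingertips really end about 38 mm behind the reported TCP: the picture and the empty close agree on this. I'll go lower by that amount, in stages, watching the force.

Emit:
{"op": "play_rows", "data": {"targets": "-1 0.001 -0.0015 0 0; -1 0.002 -0.0015 0.02 0; -1 0.002 -0.0015 0.045 0; -1 0.002 -0.0015 0.07 0; -1 0.002 -0.0015 0.09 0; -1 0.002 -0.0015 0.105 0; -1 0.002 -0.0015 0.115 0; -1 0.002 -0.0015 0.115 0"}}

```text
clock: 4.47
tcp_pos: [0.6332, 0.2577, 0.0245]
orientation: [-2.323, -2.113, 0.007]
contact_force: [-0.5, -0.6, 0.6]
grip_width: 0.0855
gripper_force: 0.0
```

Emit:
{"op": "play_rows", "data": {"targets": "-1 0 0 0.005 0; -1 0 0 0.01 0; -1 0 0 0.015 0; -1 0 0 0.02 0; -1 0 0 0.024 0; -1 0 0 0.024 0"}}

```text
clock: 4.97
tcp_pos: [0.6345, 0.2582, 0.0026]
orientation: [-2.324, -2.113, 0.002]
contact_force: [-0.2, -0.1, -0.3]
grip_width: 0.0851
gripper_force: 0.0
```

Emit:
{"op": "play_rows", "data": {"targets": "1 0 0 0 0; 1 0 0 0 0; 1 0 0 0 0; 1 0 0 0 0; 1 0 0 0 0; 1 0 0 0 0; 1 0 0 0 0; 1 0 0 0 0", "squeeze": 70}}

```text
clock: 5.63
tcp_pos: [0.6354, 0.2585, 0.0038]
orientation: [2.324, 2.113, 0.001]
contact_force: [-0.4, -0.1, 3.1]
grip_width: 0.0213
gripper_force: 69.0
```

Emit:
{"op": "play_rows", "data": {"targets": "1 0 0 -0.01 0; 1 0 0 -0.025 0; 1 0 0 -0.045 0; 1 0 0 -0.06 0; 1 0 0 -0.07 0; 1 0 0 -0.07 0"}}

```text
clock: 6.13
tcp_pos: [0.637, 0.259, 0.0769]
orientation: [2.324, 2.112, 0.008]
contact_force: [0.4, -0.4, -1.0]
grip_width: 0.0212
gripper_force: 68.5
```

```bash
python3 -c "
from h import *
go(.538,-.120,.072,4)
"
```

```text
shift [-0.3867 -0.0626  0.0035] spin -0.165 | closing dir -5.45 tilt [ 0.0046  0.0024 -1.    ] pos [0.637  0.259  0.0769] F [ 0.4 -0.4 -1. ] t 6.13 w 0.021185375760507438
```

Emit:
{"op": "play_rows", "data": {"targets": "1 -0.015 -0.002 0 -0.005; 1 -0.045 -0.007 0 -0.015; 1 -0.08 -0.013 0 -0.03; 1 -0.115 -0.019 0 -0.05; 1 -0.15 -0.024 0 -0.07; 1 -0.185 -0.03 0 -0.09; 1 -0.22 -0.036 0 -0.11; 1 -0.255 -0.041 0 -0.13"}}

```text
clock: 6.8
tcp_pos: [0.5675, 0.0058, 0.0724]
orientation: [-2.18, -2.26, 0.003]
contact_force: [1.0, -0.4, -1.6]
grip_width: 0.0211
gripper_force: 68.5
```

```bash
python3 -c "
from h import *
go(.538,-.120,.072,4)
"
```

```text
shift [-0.1247 -0.034   0.0005] spin -0.034 | closing dir 2.05 tilt [-2.4e-03 -6.0e-04 -1.0e+00] pos [0.5675 0.0058 0.0724] F [ 1.  -0.4 -1.6] t 6.8 w 0.021102407864433022
```

Emit:
{"op": "play_rows", "data": {"targets": "1 -0.03 -0.009 0 -0.01; 1 -0.06 -0.018 0 -0.02; 1 -0.085 -0.025 0 -0.03; 1 -0.105 -0.03 0 -0.034; 1 -0.118 -0.033 0 -0.034; 1 -0.124 -0.034 0 -0.034; 1 -0.124 -0.034 0 -0.034; 1 -0.124 -0.034 0 -0.034"}}

```text
clock: 7.47
tcp_pos: [0.5398, -0.1163, 0.0729]
orientation: [-2.143, -2.296, 0.001]
contact_force: [0.0, 1.2, -1.7]
grip_width: 0.0211
gripper_force: 68.4
```

```bash
python3 -c "
from h import *
import time
go(.538,-.120,.072,4)
i,f=grab('top','pics/t2.png')
go(.538,-.120,.072,4)
c=cv2.resize(f[200:270,280:420],None,fx=5,fy=5,interpolation=cv2.INTER_CUBIC)
cv2.imwrite('pics/t2c.png',np.clip(c*1.6,0,255).astype('uint8'))
"
```

```text
shift [-0.0035 -0.0021  0.0009] spin -0.001 | closing dir 3.94 tilt [-1.e-03  5.e-04 -1.e+00] pos [ 0.5398 -0.1163  0.0729] F [ 0.   1.2 -1.7] t 7.47 w 0.021131727030206913
shift [-0.0043 -0.0025  0.001 ] spin 0.0004 | closing dir 4.02 tilt [-7.e-04  7.e-04 -1.e+00] pos [ 0.5402 -0.1156  0.073 ] F [ 1.2  0.2 -1.4] t 7.52 w 0.021193823732858528
```

View pics/t2c.png

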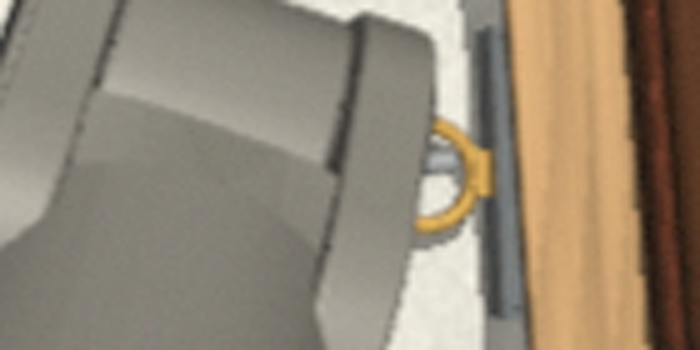

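```bash
python3 -c "
from h import *
i=r.camera_info('top')
q=lambda x,y,z:P(i,(280+(x+.5)/5-.5,200+(y+.5)/5-.5),z).round(4)
print('rod end',q(458,160,.131),q(447,160,.131),'ring right outer',q(478,178,.022),'low',q(420,230,.022),'neck',q(483,175,.022))
print('ring top edge inner/outer',q(436,120,.022))
g=cv2.imread('pics/top0.png');h=cv2.cvtColor(g,cv2.COLOR_BGR2HSV)
m=((h[...,0]>12)&(h[...,0]<28)&(h[...,1]>110)).astype('uint8');m[:,:345]=0;m[:,377:]=0;m[:215]=0;m[255:]=0
p=np.argwhere(m)[:,::-1].astype(np.float32);print(len(p),p.min(0),p.max(0));(c,rad)=cv2.minEnclosingCircle(p);print(c,rad,P(i,c,.022),rad*2/410*.891)
"
```

```text
rod end [ 0.5491 -0.2504  0.131 ] [ 0.5491 -0.2462  0.131 ] ring right outer [ 0.5444 -0.2841  0.022 ] low [ 0.5215 -0.2589  0.022 ] neck [ 0.5457 -0.2863  0.022 ]
ring top edge inner/outer [ 0.5693 -0.2659  0.022 ]
186 [353. 224.] [376. 246.]
(364.80841064453125, 234.18223571777344) 11.94760799407959 [ 0.54625109 -0.26154658  0.022     ] 0.05192838401329227
```

```bash
python3 -c "
from h import *
go(.537,-.1315,.0,4)
"
```

```text
shift [-0.0157 -0.0043  0.073 ] spin 0.0004 | closing dir 4.02 tilt [-7.e-04  7.e-04 -1.e+00] pos [ 0.5402 -0.1156  0.073 ] F [ 1.2  0.2 -1.4] t 7.52 w 0.021193823732858528
```

Emit:
{"op": "play_rows", "data": {"targets": "1 -0.006 -0.002 0 0; 1 -0.011 -0.003 0 0; 1 -0.0155 -0.004 0.01 0; 1 -0.0155 -0.004 0.02 0; 1 -0.0155 -0.004 0.028 0; 1 -0.0155 -0.004 0.028 0; 1 -0.0155 -0.004 0.028 0; 1 -0.0155 -0.004 0.028 0"}}

```text
clock: 8.18
tcp_pos: [0.5375, -0.1323, 0.0452]
orientation: [-2.143, -2.297, 0.0]
contact_force: [0.4, -0.2, -1.1]
grip_width: 0.0213
gripper_force: 68.5
```

```bash
python3 -c "
from h import *
go(.537,-.1315,.0,4)
"
```

```text
shift [ 0.0008 -0.0004  0.0452] spin -0.0006 | closing dir 3.97 tilt [-3.e-04  1.e-04 -1.e+00] pos [ 0.5375 -0.1323  0.0452] F [ 0.4 -0.2 -1.1] t 8.18 w 0.02130764751688981
```

Emit:
{"op": "play_rows", "data": {"targets": "1 0.0005 0 0.008 0; 1 0.0005 0 0.016 0; 1 0.0005 0 0.024 0; 1 0.0005 0 0.031 0; 1 0.0005 0 0.037 0; 1 0.0005 0 0.042 0; 1 0.0005 0 0.045 0; 1 0.0005 0 0.045 0"}}

```text
clock: 8.85
tcp_pos: [0.5369, -0.132, -0.0004]
orientation: [-2.143, -2.296, 0.001]
contact_force: [-0.2, -0.5, -1.5]
grip_width: 0.0211
gripper_force: 68.5
```

Emit:
{"op": "play_rows", "data": {"targets": "1 0.006 0 0 0; 1 0.012 0 0 0; 1 0.018 0 0 0; 1 0.028 0 0 0; 1 0.04 0 0 0; 1 0.052 0 0 0; 1 0.064 0 0 0; 1 0.076 0 0 0"}}

```text
clock: 9.52
tcp_pos: [0.5322, -0.0549, 0.0005]
orientation: [2.143, 2.297, 0.0]
contact_force: [-0.0, -3.9, -1.5]
grip_width: 0.0212
gripper_force: 68.8
```

Emit:
{"op": "play_rows", "data": {"targets": "1 0.012 0 0 0; 1 0.026 0 0 0; 1 0.042 0 0 0; 1 0.058 0 0 0; 1 0.074 0 0 0; 1 0.09 0 0 0; 1 0.104 0 0 0; 1 0.114 0 0 0"}}

```text
clock: 10.18
tcp_pos: [0.5238, 0.0598, 0.0004]
orientation: [-2.141, -2.298, 0.0]
contact_force: [0.1, -3.9, 0.0]
grip_width: 0.0211
gripper_force: 68.9
```

Emit:
{"op": "play_rows", "data": {"targets": "1 0.001 0 0 0; 1 0.001 0 0 0; 1 -0.004 0 0 0; 1 -0.01 0 0 0; 1 -0.012 0 0 0; 1 -0.012 0 0 0"}}

```text
clock: 10.68
tcp_pos: [0.5252, 0.0438, 0.0005]
orientation: [2.146, 2.293, -0.0]
contact_force: [-0.2, -0.0, -1.3]
grip_width: 0.0208
gripper_force: 68.7
```

```bash
python3 -c "
from h import *
go(.537,-.1315,.0,4)
i,f=grab('top','pics/t3.png')
cv2.imwrite('pics/t3c.png',np.clip(cv2.resize(f[150:310,230:430],None,fx=4,fy=3.75,interpolation=cv2.INTER_CUBIC)*1.6,0,255).astype('uint8'))
"
```

```text
shift [-1.757e-01  1.000e-04  5.000e-04] spin -0.0036 | closing dir 3.79 tilt [ 1.e-04 -4.e-04 -1.e+00] pos [5.252e-01 4.380e-02 5.000e-04] F [-0.2 -0.  -1.3] t 10.68 w 0.020837041240257766
```

View pics/t3c.png

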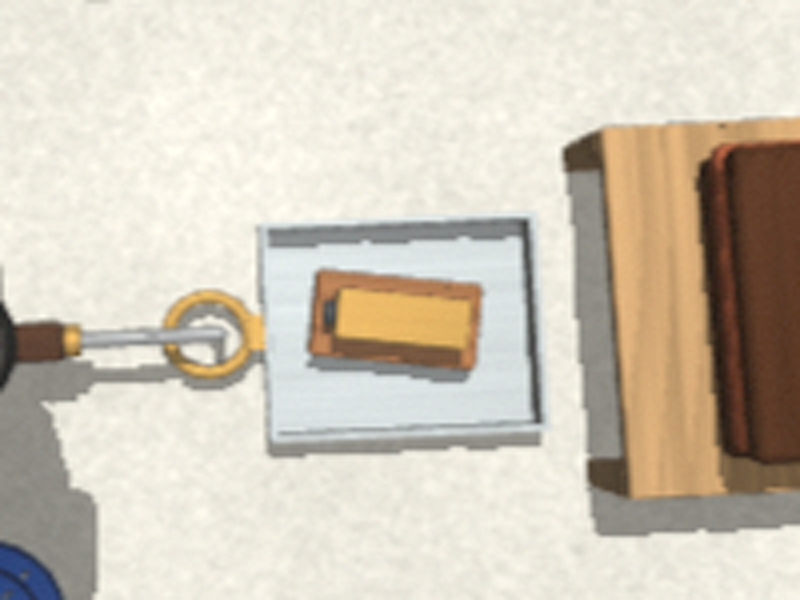

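```bash
python3 -c "
from h import *
i=r.camera_info('top')
q=lambda x,y,z:P(i,(230+(x+.5)/4-.5,150+(y+.5)/3.75-.5),z)
def rep(n,cs,z):
  W=np.array([q(*c,z) for c in cs]);print(n,W.mean(0).round(4),'sides',[round(np.linalg.norm(W[k]-W[k-1]),4) for k in range(4)],'ang',[round(np.degrees(np.arctan2(*(W[k]-W[k-1])[1::-1])),1) for k in range(4)]);return W.mean(0)
t=rep('tray',((258,226),(533,217),(545,428),(270,440)),.03)
ro=np.array([.5544,-.3696]);u=np.array([-.07,.9975]);print('along',(t[:2]-ro)@u)
rep('foot',((316,270),(481,285),(475,370),(309,355)),.029)
rep('brass',((338,289),(475,295),(471,348),(335,337)),.057)
print('ring',q(210,333,.022),'rodend',q(218,335,.058))
"
```

```text
tray [ 0.5391 -0.185   0.03  ] sides [np.float64(0.1225), np.float64(0.1487), np.float64(0.1209), np.float64(0.1473)] ang [np.float64(3.8), np.float64(-87.1), np.float64(-176.9), np.float64(93.6)]
along 0.185186027122225
foot [ 0.5432 -0.1817  0.029 ] sides [np.float64(0.0489), np.float64(0.0893), np.float64(0.0488), np.float64(0.0895)] ang [np.float64(-3.8), np.float64(-94.6), np.float64(176.4), np.float64(85.4)]
brass [ 0.5443 -0.1832  0.057 ] sides [np.float64(0.0267), np.float64(0.0715), np.float64(0.0295), np.float64(0.071)] ang [np.float64(-2.8), np.float64(-91.7), np.float64(176.2), np.float64(86.0)]
ring [ 0.53411408 -0.08227684  0.022     ] rodend [ 0.53282887 -0.08600162  0.058     ]
```

The tray's origin stands 185 mm from the riser's along the pull axis, so it is clear. The tip is centred in the ring at crop position (215,335). I'll lift it out.

Emit:
{"op": "play_rows", "data": {"targets": "1 0 0 -0.008 0; 1 0 0 -0.02 0; 1 0 0 -0.035 0; 1 0 0 -0.05 0; 1 0 0 -0.065 0; 1 0 0 -0.075 0; 1 0 0 -0.075 0"}}

```text
clock: 11.32
tcp_pos: [0.527, 0.046, 0.0782]
orientation: [2.142, 2.295, 0.006]
contact_force: [-0.7, -0.1, -1.3]
grip_width: 0.0213
gripper_force: 68.7
```

```bash
python3 -c "
from h import *
go(.6354,.2585,.072,-5.45)
"
```

```text
shift [0.2045 0.1228 0.007 ] spin 0.1641 | closing dir 3.95 tilt [ 0.0045  0.0014 -1.    ] pos [0.527  0.046  0.0782] F [-0.7 -0.1 -1.3] t 11.32 w 0.02132173088203993
```

Emit:
{"op": "play_rows", "data": {"targets": "1 0.02 0.012 0 0.016; 1 0.05 0.03 0 0.04; 1 0.082 0.049 0 0.066; 1 0.114 0.068 0 0.092; 1 0.146 0.088 0 0.118; 1 0.175 0.105 0 0.14; 1 0.195 0.117 0 0.156; 1 0.204 0.1225 0.004 0.164"}}

```text
clock: 11.98
tcp_pos: [0.634, 0.2629, 0.071]
orientation: [-2.319, -2.118, -0.004]
contact_force: [0.2, 0.7, -1.4]
grip_width: 0.0208
gripper_force: 68.8
```

Emit:
{"op": "play_rows", "data": {"targets": "1 0 0 0 0; 1 0 0 0 0; 1 0 0 0 0; 1 0 0 0 0; 1 0 0 0 0; 1 0 0 0 0"}}

```text
clock: 12.48
tcp_pos: [0.6333, 0.2564, 0.0717]
orientation: [2.326, 2.112, 0.0]
contact_force: [0.7, -0.3, -1.1]
grip_width: 0.0211
gripper_force: 68.8
```

```bash
python3 -c "
from h import *
go(.6354,.2585,.0038,-5.45)
handle('pics/w6.png',.143);go(.6354,.2585,.0038,-5.45)
"
```

```text
shift [0.0022 0.0019 0.0679] spin -0.0013 | closing dir -5.53 tilt [ 1.e-04  0.e+00 -1.e+00] pos [0.6333 0.2564 0.0717] F [ 0.7 -0.3 -1.1] t 12.48 w 0.021149123826036016
blob [  249   171    61   198 10821] [279.  269.5] mid [0.6354 0.27   0.143 ] sides [0.0778 0.0196 0.0778 0.0235] ang [np.float64(83.1), np.float64(-5.5), np.float64(-94.0), np.float64(174.5)]
shift [0.0019 0.0019 0.0679] spin -0.0009 | closing dir -5.5 tilt [ 1.e-04  1.e-04 -1.e+00] pos [0.6333 0.2568 0.0717] F [ 1.4 -0.1 -1.1] t 12.53 w 0.020712227929107846
```

Emit:
{"op": "play_rows", "data": {"targets": "1 0.002 0.002 0.005 0; 1 0.002 0.002 0.018 0; 1 0.002 0.002 0.032 0; 1 0.002 0.002 0.044 0; 1 0.002 0.002 0.054 0; 1 0.002 0.002 0.061 0; 1 0.002 0.002 0.065 0; 1 0.002 0.002 0.067 0"}}

```text
clock: 13.2
tcp_pos: [0.6347, 0.2589, 0.0037]
orientation: [-2.324, -2.113, 0.003]
contact_force: [-6.5, -1.7, 9.9]
grip_width: 0.0211
gripper_force: 70.5
```

Emit:
{"op": "play_rows", "data": {"targets": "1 0 0 0.0005 0; 1 0 0 0.0005 0; 1 0 0 0.0005 0"}}

```text
clock: 13.45
tcp_pos: [0.636, 0.2595, 0.0043]
orientation: [2.324, 2.113, 0.002]
contact_force: [-0.5, -0.7, -0.9]
grip_width: 0.0208
gripper_force: 69.0
```

Emit:
{"op": "play_rows", "data": {"targets": "1 0 0 0.001 0; 0.3 0 0 0.001 0; 0 0 0 0.001 0; -0.5 0 0 0.001 0; -1 0 0 0.001 0; -1 0 0 0.001 0; -1 0 0 0.001 0; -1 0 0 0.001 0"}}

```text
clock: 14.12
tcp_pos: [0.6355, 0.2594, 0.0029]
orientation: [2.324, 2.113, 0.0]
contact_force: [0.7, -0.8, 0.4]
grip_width: 0.0857
gripper_force: 0.0
```

Emit:
{"op": "play_rows", "data": {"targets": "-1 0 0 -0.01 0; -1 0 0 -0.03 0; -1 0 0 -0.06 0; -1 0 0 -0.095 0; -1 0 0 -0.125 0; -1 0 0 -0.145 0; -1 0 0 -0.15 0; -1 0 0 -0.15 0"}}

```text
clock: 14.78
tcp_pos: [0.6367, 0.2598, 0.1555]
orientation: [2.324, 2.113, 0.006]
contact_force: [-0.1, 0.0, -0.3]
grip_width: 0.0851
gripper_force: 0.0
```

```bash
python3 -c "
from h import *
for k in range(2): handle('pics/w7.png')
go(.543,-.182,.15,-4.2)
"
```

```text
blob [ 264  143   29  117 2935] [278. 201.] mid [0.637  0.2608 0.075 ] sides [0.0972 0.0216 0.0973 0.0239] ang [np.float64(83.9), np.float64(-5.4), np.float64(-94.8), np.float64(174.5)]
blob [ 266  143   29  118 2937] [280.  201.5] mid [0.6372 0.2604 0.075 ] sides [0.0974 0.0214 0.0974 0.0237] ang [np.float64(84.0), np.float64(-5.4), np.float64(-94.7), np.float64(174.6)]
shift [-0.448  -0.0495  0.0023] spin -0.0215 | closing dir -5.43 tilt [-1.4e-03 -4.0e-04 -1.0e+00] pos [0.6347 0.2593 0.152 ] F [ 0.1  0.2 -0.6] t 14.88 w 0.0853905731087499
```

The hook lies back within about 2 mm of where it was, with the same angle and visible length. On to the block.

Emit:
{"op": "play_rows", "data": {"targets": "-1 -0.02 -0.002 0 0; -1 -0.055 -0.006 0 0; -1 -0.092 -0.01 0 -0.005; -1 -0.13 -0.014 0 -0.01; -1 -0.168 -0.018 0 -0.01; -1 -0.206 -0.022 0 -0.02; -1 -0.244 -0.026 0 -0.02; -1 -0.28 -0.031 0 -0.02"}}

```text
clock: 15.55
tcp_pos: [0.5761, -0.0185, 0.1511]
orientation: [-2.302, -2.135, 0.004]
contact_force: [1.1, 0.6, -0.3]
grip_width: 0.0855
gripper_force: 0.0
```

```bash
python3 -c "
from h import *
go(.543,-.182,.12,-4.2)
"
```

```text
shift [-0.1655 -0.0206  0.0314] spin -0.002 | closing dir -4.32 tilt [-3.1e-03 -8.0e-04 -1.0e+00] pos [ 0.5761 -0.0185  0.1511] F [ 1.1  0.6 -0.3] t 15.55 w 0.08548693827754161
```

Emit:
{"op": "play_rows", "data": {"targets": "-1 -0.035 -0.004 0 0; -1 -0.068 -0.008 0 0; -1 -0.098 -0.012 0.01 0; -1 -0.125 -0.016 0.02 0; -1 -0.147 -0.019 0.025 0; -1 -0.16 -0.0205 0.03 0; -1 -0.1655 -0.0205 0.031 0; -1 -0.1655 -0.0205 0.031 0"}}

```text
clock: 16.22
tcp_pos: [0.5436, -0.1811, 0.1203]
orientation: [-2.304, -2.132, 0.004]
contact_force: [0.1, 0.2, -0.1]
grip_width: 0.0854
gripper_force: 0.0
```

Emit:
{"op": "play_rows", "data": {"targets": "-1 0 0 0 0; -1 0 0 0 0; -1 0 0 0 0; -1 0 0 0 0"}}

```text
clock: 16.55
tcp_pos: [0.5457, -0.1787, 0.122]
orientation: [-2.301, -2.139, -0.001]
contact_force: [-0.7, 0.7, 0.1]
grip_width: 0.0856
gripper_force: 0.0
```

```bash
cat >> h.py <<'E'
def brass(fn,z):
    i,f=grab('wrist',fn);h=cv2.cvtColor(f,cv2.COLOR_BGR2HSV)
    for nm,m in(('brass',(h[...,0]>15)&(h[...,0]<30)&(h[...,1]>110)&(h[...,2]>90)),('allblock',(h[...,0]<30)&(h[...,1]>90)&(h[...,2]>25))):
        m=cv2.morphologyEx(m.astype('uint8'),cv2.MORPH_OPEN,np.ones((3,3)))
        n,l,s,c=cv2.connectedComponentsWithStats(m)
        for k in range(1,n):
            if s[k,4]>500:
                b=cv2.minAreaRect(np.argwhere(l==k)[:,::-1].astype(np.float32));q=cv2.boxPoints(b)
                W=np.array([P(i,x,z) for x in q]);print(nm,s[k],np.round(b[0],1),'mid',np.round(W.mean(0),4),'sides',np.round([np.linalg.norm(W[j]-W[j-1]) for j in range(2)],4),'ang',[round(np.degrees(np.arctan2(*(W[j]-W[j-1])[1::-1])),1) for j in range(2)])
E
python3 -c "
from h import *
go(.543,-.182,.12,-4.2)
brass('pics/w8.png',.057)
i=r.camera_info('wrist');print(pix(i,np.array([.5435,-.182,.057])))
"
```

```text
shift [-0.0035 -0.0025  0.002 ] spin 0.0002 | closing dir -4.19 tilt [ 4.e-04  3.e-04 -1.e+00] pos [ 0.5457 -0.1787  0.122 ] F [-0.7  0.7  0.1] t 16.55 w 0.08558076352743295
brass [ 224   47   63   75 1744] [256.5  83.1] mid [ 0.5376 -0.087   0.057 ] sides [0.0476 0.0427] ang [np.float64(129.1), np.float64(35.5)]
brass [ 259  170   37   41 1460] [277. 190.] mid [ 0.5461 -0.163   0.057 ] sides [0.0309 0.0267] ang [np.float64(84.9), np.float64(-4.1)]
allblock [ 223   47   64   75 1884] [256.9  83.1] mid [ 0.5379 -0.087   0.057 ] sides [0.0481 0.0433] ang [np.float64(129.7), np.float64(36.1)]
allblock [ 248  151   59  104 5610] [277.  202.5] mid [ 0.5453 -0.1743  0.057 ] sides [0.0814 0.0424] ang [np.float64(84.4), np.float64(-4.1)]
allblock [ 174  306  222   76 6789] [284.5 343.5] mid [ 0.5424 -0.3007  0.057 ] sides [0.0772 0.1853] ang [np.float64(80.8), np.float64(-4.1)]
[275.53930928 214.24114709]
```

View pics/w8.png

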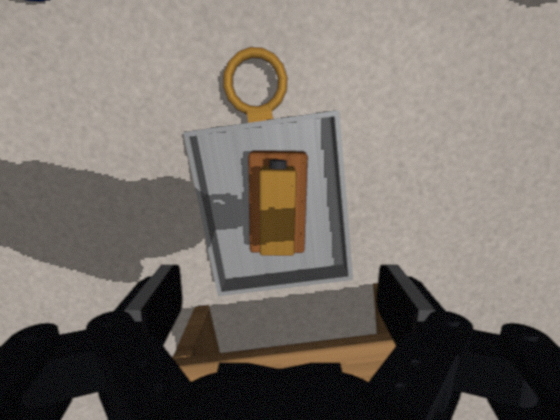

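The wrist picture shows the brass bar's top face with corners near (259,170), (296,170), (294,255) and (261,255), lying free in the tray.

```bash
python3 -c "
from h import *
i=r.camera_info('wrist')
W=np.array([P(i,c,.057) for c in((259,170),(296,170),(294.5,255),(261,255))]);print(W.round(4),W.mean(0),np.linalg.norm(W[1]-W[2]),np.linalg.norm(W[1]-W[0]))
W=np.array([P(i,c,.029) for c in((248.5,152),(307,152),(305,251),(250,251))]);print(W.mean(0),np.linalg.norm(W[1]-W[2]),np.linalg.norm(W[1]-W[0]))
go(.5433,-.182,-.002,-4.3)
"
```

```text
[[ 0.5338 -0.1469  0.057 ]
 [ 0.5612 -0.1489  0.057 ]
 [ 0.5561 -0.217   0.057 ]
 [ 0.5293 -0.2151  0.057 ]] [ 0.54511729 -0.18198801  0.057     ] 0.06832228578758867 0.02746556672292762
[ 0.54505515 -0.18108253  0.029     ] 0.08708057926483612 0.04769349651052928
shift [-0.0033 -0.0022  0.124 ] spin 0.0016 | closing dir -4.21 tilt [ 4.e-04  3.e-04 -1.e+00] pos [ 0.5456 -0.179   0.122 ] F [-0.1  0.6  0.5] t 16.6 w 0.08550755644524863
```

Emit:
{"op": "play_rows", "data": {"targets": "-0.6 -0.003 -0.0015 0.015 0; -0.6 -0.003 -0.0015 0.035 0; -0.6 -0.003 -0.0015 0.055 0; -0.6 -0.003 -0.0015 0.075 0; -0.6 -0.003 -0.0015 0.092 0; -0.6 -0.003 -0.0015 0.105 0; -0.6 -0.003 -0.0015 0.113 0; -0.6 -0.003 -0.0015 0.114 0"}}

```text
clock: 17.27
tcp_pos: [0.5428, -0.1823, 0.0066]
orientation: [-2.302, -2.136, 0.002]
contact_force: [0.1, -0.6, 0.0]
grip_width: 0.0684
gripper_force: 0.0
```

Emit:
{"op": "play_rows", "data": {"targets": "-0.6 0 0 0.004 0; -0.6 0 0 0.007 0; -0.6 0 0 0.01 0; -0.6 0 0 0.01 0; -0.6 0 0 0.01 0"}}

```text
clock: 17.68
tcp_pos: [0.5437, -0.1828, -0.0018]
orientation: [2.303, 2.136, 0.001]
contact_force: [-0.2, 0.7, -0.4]
grip_width: 0.0683
gripper_force: 0.0
```

```bash
python3 -c "
from h import *
go(.544,-.182,-.002,-4.3)
"
```

```text
shift [0.0008 0.0003 0.0002] spin 0.0 | closing dir -4.3 tilt [ 4.e-04  0.e+00 -1.e+00] pos [ 0.5437 -0.1828 -0.0018] F [-0.2  0.7 -0.4] t 17.68 w 0.06831024938131985
```

Emit:
{"op": "play_rows", "data": {"targets": "0 0 0 0 0; 0.2 0 0 0 0; 0.4 0 0 0 0; 1 0 0 0 0; 1 0 0 0 0; 1 0 0 0 0; 1 0 0 0 0; 1 0 0 0 0", "squeeze": 60}}

```text
clock: 18.35
tcp_pos: [0.544, -0.183, -0.0017]
orientation: [2.303, 2.136, 0.001]
contact_force: [1.1, 0.4, 5.7]
grip_width: 0.0271
gripper_force: 60.4
```

Emit:
{"op": "play_rows", "data": {"targets": "1 0 0 -0.006 0; 1 0 0 -0.016 0; 1 0 0 -0.032 0; 1 0 0 -0.052 0; 1 0 0 -0.072 0; 1 0 0 -0.09 0; 1 0 0 -0.1 0; 1 0 0 -0.1 0"}}

```text
clock: 19.02
tcp_pos: [0.5448, -0.1833, 0.1002]
orientation: [2.301, 2.134, 0.004]
contact_force: [0.3, -0.9, -2.2]
grip_width: 0.0266
gripper_force: 59.5
```

```bash
python3 -c "
from h import *
i,f=grab('wrist','pics/w9.png')
go(.456,.235,.095,20.8)
# fit brass/foot visible edges: print blob
brass('pics/w9b.png',.157)
go(.6,.1,.095,10)
i,f=grab('top','pics/t4.png')
"
```

```text
shift [ 0.4101 -0.119   0.0035] spin -0.4378 | closing dir -4.29 tilt [ 1.8e-03 -1.0e-04 -1.0e+00] pos [ 0.544  -0.1828  0.0987] F [-0.3  0.5 -4. ] t 19.07 w 0.026735613782135303
brass [ 220   34   69   83 2165] [254.  75.] mid [ 0.5423 -0.0997  0.157 ] sides [0.0259 0.0223] ang [np.float64(82.9), np.float64(-4.2)]
brass [ 244  210   72  151 9514] [279.5 285. ] mid [ 0.545  -0.1814  0.157 ] sides [0.0681 0.0269] ang [np.float64(84.1), np.float64(-4.3)]
allblock [ 219   34   71   83 2289] [256.   73.2] mid [ 0.5431 -0.0991  0.157 ] sides [0.0258 0.0233] ang [np.float64(129.5), np.float64(35.5)]
allblock [  227   166   106   203 15601] [279.5 267. ] mid [ 0.5455 -0.1751  0.157 ] sides [0.0891 0.0383] ang [np.float64(83.3), np.float64(-4.2)]
allblock [380 375  47  45 625] [399.5 400.5] mid [ 0.5956 -0.2418  0.157 ] sides [0.0347 0.0061] ang [np.float64(127.6), np.float64(49.3)]
shift [0.2859 0.0356 0.0027] spin -0.2493 | closing dir -4.29 tilt [-3.e-04  4.e-04 -1.e+00] pos [ 0.5432 -0.1825  0.0976] F [-0.1 -0.  -2.9] t 19.12 w 0.026755217918055994
```

Emit:
{"op": "play_rows", "data": {"targets": "1 0.018 -0.003 0 -0.03; 1 0.05 -0.008 0 -0.09; 1 0.088 -0.014 0 -0.155; 1 0.126 -0.021 0 -0.22; 1 0.164 -0.027 0 -0.29; 1 0.202 -0.034 0 -0.35; 1 0.236 -0.039 0 -0.41; 1 0.26 -0.043 0 -0.437"}}

```text
clock: 19.83
tcp_pos: [0.5184, 0.0836, 0.0966]
orientation: [-1.775, -2.589, 0.002]
contact_force: [0.3, -0.2, -2.4]
grip_width: 0.0268
gripper_force: 59.5
```

Emit:
{"op": "play_rows", "data": {"targets": "1 0 0 0 0; 1 0 0 0 0; 1 0 0 0 0; 1 0 0 0 0; 1 0 0 0 0; 1 0 0 0 0"}}

```text
clock: 20.33
tcp_pos: [0.5201, 0.0784, 0.0977]
orientation: [-1.788, -2.583, 0.001]
contact_force: [0.1, 0.3, -3.2]
grip_width: 0.0269
gripper_force: 59.4
```

```bash
cat >> h.py <<'E'
def nest(fn,n,z=.018):
    i,f=grab(n,fn);h=cv2.cvtColor(f,cv2.COLOR_BGR2HSV)
    m=((h[...,0]>100)&(h[...,0]<128)&(h[...,1]>110)).astype('uint8')
    m=cv2.morphologyEx(m,cv2.MORPH_CLOSE,np.ones((5,5)))
    _,l,s,c=cv2.connectedComponentsWithStats(m)
    for k in range(1,len(s)):
        if s[k,4]>400:
            b=cv2.minAreaRect(np.argwhere(l==k)[:,::-1].astype(np.float32));q=cv2.boxPoints(b)
            W=np.array([P(i,x,z) for x in q]);print(n,s[k],'mid',np.round(W.mean(0),4),'sides',np.round([np.linalg.norm(W[j]-W[j-1]) for j in range(4)],4),'ang',[round(np.degrees(np.arctan2(*(W[j]-W[j-1])[1::-1])),1) for j in range(4)])
E
python3 -c "
from h import *
nest('pics/w10.png','wrist');nest('pics/w10.png','wrist');nest('pics/s10.png','scene');go(.456,.235,.095,20.8)
h0=cv2.cvtColor(cv2.imread('pics/top0.png'),cv2.COLOR_BGR2HSV);m=((h0[...,0]>100)&(h0[...,0]<128)&(h0[...,1]>110)).astype('uint8');m=cv2.morphologyEx(m,cv2.MORPH_CLOSE,np.ones((5,5)))
i=r.camera_info('top');p=np.argwhere(m[240:305,90:180])[:,::-1].astype(np.float32)+[90,240];b=cv2.minAreaRect(p.astype(np.float32));W=np.array([P(i,x,.018) for x in cv2.boxPoints(b)]);print(W.mean(0),b)
"
```

```text
wrist [ 225    0   99   54 5111] mid [0.4717 0.1984 0.018 ] sides [0.0334 0.0674 0.0334 0.0702] ang [np.float64(108.1), np.float64(20.7), np.float64(-67.2), np.float64(-159.3)]
wrist [   18   128   128   111 10943] mid [0.3679 0.0385 0.018 ] sides [0.1049 0.0912 0.0958 0.0906] ang [np.float64(-164.9), np.float64(93.5), np.float64(15.6), np.float64(-80.7)]
wrist [   0  281  245  139 4630] mid [ 0.4344 -0.13    0.018 ] sides [0.1067 0.2608 0.0911 0.2865] ang [np.float64(115.7), np.float64(44.6), np.float64(-51.1), np.float64(-133.3)]
wrist [ 156  288  255  132 8548] mid [ 0.5764 -0.0588  0.018 ] sides [0.2532 0.1466 0.2221 0.1467] ang [np.float64(-159.3), np.float64(104.8), np.float64(20.7), np.float64(-63.0)]
wrist [389 301  64  59 749] mid [0.6836 0.0166 0.018 ] sides [0.0832 0.0279 0.0811 0.0296] ang [np.float64(160.1), np.float64(78.8), np.float64(-19.0), np.float64(-97.5)]
wrist [ 454  334  106   86 2180] mid [ 0.7867 -0.0144  0.018 ] sides [0.1493 0.0447 0.1426 0.0495] ang [np.float64(166.9), np.float64(90.3), np.float64(-11.9), np.float64(-83.0)]
wrist [102 365  62  47 835] mid 
[... 1691 characters left out ...]
loat64(54.8), np.float64(-50.4), np.float64(-124.3)]
scene [355 182  31  33 667] mid [0.3617 0.0487 0.018 ] sides [0.0651 0.0989 0.0689 0.0961] ang [np.float64(-77.0), np.float64(-160.0), np.float64(101.0), np.float64(18.0)]
scene [ 385  251   55   44 1222] mid [0.4578 0.2399 0.018 ] sides [0.1074 0.0699 0.1119 0.0679] ang [np.float64(-66.9), np.float64(-159.3), np.float64(111.9), np.float64(16.8)]
shift [ 0.1685 -0.005   0.0029] spin -0.0021 | closing dir 20.68 tilt [ 0. -0. -1.] pos [0.5202 0.0792 0.0979] F [-0.6 -0.2 -3.5] t 20.48 w 0.026656788861013823
[0.45606154 0.23618976 0.018     ] ((134.43040466308594, 272.2190856933594), (31.159379959106445, 51.334007263183594), 68.96248626708984)
```

Emit:
{"op": "play_rows", "data": {"targets": "1 0.02 0 0 0; 1 0.05 -0.001 0 0; 1 0.085 -0.002 0 0; 1 0.118 -0.003 0 0; 1 0.145 -0.004 0 0; 1 0.162 -0.005 0 0; 1 0.1685 -0.005 0 -0.003; 1 0.1685 -0.005 0 -0.003"}}

```text
clock: 21.15
tcp_pos: [0.4552, 0.2371, 0.0979]
orientation: [-1.777, -2.59, -0.001]
contact_force: [0.1, -0.2, -2.5]
grip_width: 0.0268
gripper_force: 59.4
```

Emit:
{"op": "play_rows", "data": {"targets": "1 0 0 0 0; 1 0 0 0 0; 1 0 0 0 0; 1 0 0 0 0; 1 0 0 0 0; 1 0 0 0 0"}}

```text
clock: 21.65
tcp_pos: [0.456, 0.235, 0.0979]
orientation: [1.783, 2.587, -0.0]
contact_force: [-0.2, -0.2, -2.9]
grip_width: 0.0268
gripper_force: 59.4
```

```bash
python3 -c "
from h import *
brass('pics/w11.png',.157);nest('pics/w12.png','wrist');nest('pics/s11.png','scene');go(.456,.235,-.0015,20.9)
" | grep -v '\[ *[0-9]* *[23][0-9][0-9] .*wrist'
```

```text
brass [ 247  210   69  150 9510] [281.  284.5] mid [0.4566 0.2373 0.157 ] sides [0.0672 0.0256] ang [np.float64(109.4), np.float64(20.9)]
allblock [  227   166   106   194 15235] [279.5 262.5] mid [0.4531 0.2448 0.157 ] sides [0.0838 0.0381] ang [np.float64(108.4), np.float64(20.9)]
allblock [ 417  176  129  140 8677] [481.9 243.5] mid [0.5225 0.2825 0.157 ] sides [0.034  0.0496] ang [np.float64(166.9), np.float64(85.1)]
allblock [ 467  223   93  124 3746] [524.9 288.8] mid [0.5486 0.2713 0.157 ] sides [0.0201 0.0566] ang [np.float64(161.2), np.float64(82.1)]
wrist [ 234  133   89   33 2768] mid [0.4398 0.2767 0.018 ] sides [0.0245 0.0672 0.0245 0.069 ] ang [np.float64(108.8), np.float64(20.9), np.float64(-67.0), np.float64(-159.1)]
wrist [ 150  288  262  132 9548] mid [0.5107 0.0973 0.018 ] sides [0.1467 0.2283 0.1468 0.2603] ang [np.float64(104.7), np.float64(20.9), np.float64(-62.7), np.float64(-159.1)]
wrist [   0  307  167  113 5025] mid [0.3344 0.0232 0.018 ] sides [0.0991 0.1632 0.0922 0.1786] ang [np.float64(107.4), np.float64(34.4), np.float64(-64.1), np.float64(-144.5)]
wrist [ 406  312  154  108 2997] mid [0.6988 0.1523 0.018 ] sides [0.1997 0.0357 0.1925 0.0411] ang [np.float64(166.2), np.float64(87.0), np.float64(-12.7), np.float64(-83.9)]
wrist [401 368  39  42 480] mid [0.6535 0.1145 0.018 ] sides [0.0454 0.0339 0.044  0.0351] ang [np.float64(160.7), np.float64(84.0), np.float64(-18.2), np.float64(-94.0)]
scene [351 182  35  33 902] mid [0.3675 0.0412 0.018 ] sides [0.1023 0.0879 0.1028 0.0826] ang [np.float64(-138.9), np.float64(136.7), np.float64(38.1), np.float64(-43.3)]
scene [385 251  54  44 838] mid [0.4601 0.2406 0.018 ] sides [0.1094 0.0667 0.1136 0.0643] ang [np.float64(-71.1), np.float64(-162.0), np.float64(107.6), np.float64(14.1)]
shift [-0.0004  0.      0.0994] spin -0.0 | closing dir 20.9 tilt [ 0.  0. -1.] pos [0.4558 0.2354 0.0979] F [ 0.2  0.5 -3.1] t 21.8 w 0.026485972881324628
```

Emit:
{"op": "play_rows", "data": {"targets": "1 0 -0.001 0.01 0; 1 0 -0.001 0.026 0; 1 0 -0.001 0.042 0; 1 0 -0.001 0.056 0; 1 0 -0.001 0.068 0; 1 0 -0.001 0.078 0; 1 0 -0.001 0.085 0; 1 0 -0.001 0.088 0"}}

```text
clock: 22.47
tcp_pos: [0.4542, 0.2348, 0.0086]
orientation: [-1.781, -2.587, 0.002]
contact_force: [0.5, -0.8, -1.4]
grip_width: 0.0267
gripper_force: 59.5
```

Emit:
{"op": "play_rows", "data": {"targets": "1 0 0 0.002 0; 1 0 0 0.004 0; 1 0 0 0.006 0; 1 0 0 0.0075 0; 1 0 0 0.0085 0; 1 0 0 0.0095 0; 1 0 0 0.01 0; 1 0 0 0.01 0"}}

```text
clock: 23.13
tcp_pos: [0.4548, 0.2352, -0.0001]
orientation: [1.781, 2.588, 0.0]
contact_force: [0.3, 0.3, -3.2]
grip_width: 0.0267
gripper_force: 59.5
```

Emit:
{"op": "play_rows", "data": {"targets": "1 0 0 0.0004 0; 1 0 0 0.0008 0; 1 0 0 0.0012 0; 1 0 0 0.0015 0; 1 0 0 0.0015 0; 1 0 0 0.0015 0"}}

```text
clock: 23.63
tcp_pos: [0.4548, 0.2351, -0.0016]
orientation: [1.781, 2.588, 0.0]
contact_force: [0.7, -0.1, -2.8]
grip_width: 0.0267
gripper_force: 59.5
```

Emit:
{"op": "play_rows", "data": {"targets": "1 0 0 0.0003 0; 1 0 0 0.0006 0; 1 0 0 0.0009 0; 1 0 0 0.0009 0; 1 0 0 0.0009 0"}}

```text
clock: 24.05
tcp_pos: [0.4549, 0.2352, -0.0017]
orientation: [-1.781, -2.587, -0.0]
contact_force: [-1.9, -0.7, 9.1]
grip_width: 0.0267
gripper_force: 60.9
```

Contact came at exactly the height at which the block stood in the tray, so it is seated on the nest floor. Now I'll release it and rise.

Emit:
{"op": "play_rows", "data": {"targets": "0.6 0 0 0 0; 0.4 0 0 0 0; 0.2 0 0 0 0; 0 0 0 0 0; -0.3 0 0 0 0; -0.5 0 0 0 0; -0.5 0 0 0 0; -0.5 0 0 0 0"}}

```text
clock: 24.72
tcp_pos: [0.4549, 0.2352, -0.0025]
orientation: [1.781, 2.588, 0.0]
contact_force: [0.7, 0.1, -0.0]
grip_width: 0.064
gripper_force: 0.0
```

Emit:
{"op": "play_rows", "data": {"targets": "-0.5 0 0 -0.008 0; -0.5 0 0 -0.025 0; -0.5 0 0 -0.05 0; -0.5 0 0 -0.08 0; -0.5 0 0 -0.11 0; -0.5 0 0 -0.13 0; -0.5 0 0 -0.14 0; -0.5 0 0 -0.14 0"}}

```text
clock: 25.38
tcp_pos: [0.4562, 0.236, 0.1399]
orientation: [1.781, 2.587, 0.007]
contact_force: [0.1, 0.0, -0.6]
grip_width: 0.064
gripper_force: 0.0
```

```bash
python3 -c "
from h import *
r.grab_frame('wrist')
brass('pics/w13.png',.057);nest('pics/w14.png','wrist');go(.4548,.2351,.13,20.9)
" | head -8
python3 - <<'E'
from h import *
i,f=grab('top','pics/t5.png');a=cv2.imread('pics/top0.png')
d=cv2.absdiff(f,a).max(2)
for n,(x,y,w,h) in dict(burr=(200,290,50,52),tin=(190,108,42,48),bottle=(238,105,30,38),hooktip=(158,183,34,22)).items():print(n,(d[y:y+h,x:x+w]>30).sum())
E
```

```text
brass [ 262  162   35   81 2201] [279. 202.] mid [0.4554 0.2366 0.057 ] sides [0.0673 0.0267] ang [np.float64(110.2), np.float64(21.0)]
allblock [ 251  145   57   99 5172] [279. 194.] mid [0.4533 0.2423 0.057 ] sides [0.0814 0.0434] ang [np.float64(109.6), np.float64(21.0)]
allblock [ 402  170  110  120 6129] [456.4 228.6] mid [0.6016 0.2671 0.057 ] sides [0.0583 0.093 ] ang [np.float64(168.5), np.float64(85.6)]
allblock [ 443  204  102  109 3265] [495.6 262.2] mid [0.6477 0.2516 0.057 ] sides [0.035 0.112] ang [np.float64(161.9), np.float64(81.0)]
wrist [ 242  132   78  116 2768] mid [0.4555 0.237  0.018 ] sides [0.1087 0.0676 0.1087 0.0747] ang [np.float64(109.2), np.float64(21.0), np.float64(-67.1), np.float64(-159.0)]
wrist [    0   268   560   152 28559] mid [0.516  0.0764 0.018 ] sides [0.1953 0.5526 0.195  0.6418] ang [np.float64(97.8), np.float64(21.0), np.float64(-55.8), np.float64(-159.0)]
shift [0.     0.001  0.0063] spin 0.0005 | closing dir 20.93 tilt [-0.0017 -0.0011 -1.    ] pos [0.4539 0.2347 0.1363] F [-0.5 -0.3 -0.4] t 25.53 w 0.06393116861794815
burr 0
tin 0
bottle 0
hooktip 27
```

```bash
python3 -c "
from bench import r
print(r.hand_in())"
```

```text
the job is handed in; nothing more can be done
None
```

The job is handed in at about 25 s: the tray is out with its origin 185 mm from the riser's, the hook is back within about 2 mm of its start, the block is seated and centred in the nest, and the burr stand, bottle and tin are unmoved; the first try at gripping the hook closed on nothing because the fingertips sit about 38 mm short of the reported TCP.

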